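Zero the optical micrometer, then hold the grinding ball in its beam

TASK

Zero the optical micrometer while its gap is empty: pick up the pencil, push the small recessed button in the front of the display unit right in with the pencil's writing tip, and lay the pencil back down on the table. Then take the ball carrier by its handle, carry it level to the gauge without letting the steel ball leave its pocket, and finish the program still holding it there in the air, level and still, with the ball midway between the two gauge heads and centred on their round windows. Let neither carrier nor ball strike the gauge, and leave the other things on the bench where they are.

Things in the scene. Friction and masses are not known exactly. Their poses are not given: they have to be found in the camera images.
- pencil: mechanical pencil lying on the table: black barrel, white cap with clip at one end, slim white cone with the writing tip at the other; 150 mm long, 9 mm thick (not the dark red pen near it). Origin at mid-length on its underside; y axis along it to the writing tip, z up. At the start the tip points away from the robot, within 30 degrees
- pencil_tip (a point): the very end of the pencil's writing tip, 75 mm from the pencil's origin, 5 mm above its underside; axes as the pencil's
- display_unit: white box, 94 mm deep, 124 mm wide, 82 mm high, fixed to the table; in its black upright front panel a green display at the left, three grey keys under it (not used) and the recessed button at the right. Origin on the table under its middle; x axis from front to back, y to its left, z up. The panel faces the robot within 20 degrees and lies 45 mm before the origin
- zero_hole (a point): centre of the mouth of the round recess, in the plane of the front panel's face, 46 mm above the table, 32 mm right of the panel's middle; axes as the display unit's, so +x points into the recess. The recess is 15 mm wide (a finger does not fit in); in it sits a grey round button 11 mm across, its face 4 mm behind the panel's face
- zero_button (a joint): travel of the recessed button, m: 0 out, 0.0035 fully in; a spring returns it. It starts to move at about 1 N and is fully in at about 2 N; it counts from 0.002
- carrier: ball carrier, loose, 140 g, 156 mm long: flat aluminium paddle 6.5 mm thick with a round head 50 mm across, a neck 26 mm wide behind it and a black bar handle on two posts over the neck. In the head a round pocket 34 mm across, 2.5 mm deep. Origin on the underside, under the pocket's centre; x axis from handle to pocket (at the start away from the robot within 25 degrees), z up
- handle (a point): middle of the carrier's black handle bar, 87 mm behind the pocket's centre and 43 mm above the underside; the bar is 66 mm long (along the carrier's x), 14 mm wide, 16 mm high (its underside 35 mm above the carrier's underside), to be pinched across its width from above; axes as the carrier's
- pocket (a point): where the ball's centre is when the ball rests in the middle of the pocket: 16.5 mm above the carrier's underside, over its origin; axes as the carrier's
- ball_center (a point): centre of the steel grinding ball, 25 mm across, 64 g, lying loose in the carrier's pocket (it has 4.5 mm of play to every side). It rolls to the low side when the carrier leans a few degrees and climbs out over the rim at about 35 degrees
- gauge: head of the optical micrometer, fixed: a rail 64 x 236 mm, 14 mm high, with two white upright heads 56 mm deep, 66 mm wide, 112 mm high, 100 mm apart, each with a round window 40 mm across facing the gap, which is open to front, back and top. Origin on the table under the gap's middle; x axis front to back, y along the beam to its left, z up. Faces the robot within 12 degrees
- beam (a point): middle of the beam: midway between the two windows at the height of their centres, 75 mm above the table (61 mm above the rail); axes as the gauge's. Gauge and display unit change places from start to start
- fineliner: dark red pen, 134 mm long, 10 mm thick, lying left of the pencil, a bystander; origin at mid-length on its underside
- eraser: white eraser in a blue card sleeve, 44 x 21 x 13 mm, a bystander near the carrier's handle; origin on its underside
- water_bottle: clear plastic water bottle, 205 mm high, 65 mm across, standing at the back right, a bystander; origin on its underside
- ball: the ball itself; its origin is on its surface and turns with it as it rolls, so use ball_center for its place

How it is judged:
On the way, in this order (a step that is already met when the one before it is completed fails the run):
1. with the gap empty and the carrier still on the table, the recessed button is pushed in by the tip of the pencil held in the fingers (value of joint zero_button above 0.002 m and distance between pencil_tip and zero_hole below 0.014 m and contact force between the fingers and pencil above 1 N and height (world z) of carrier below 0.01 m and distance between ball_center and beam above 0.06 m), for 0.1 s.
2. the pencil has been laid on the table and let go, the button is out again (height (world z) of pencil below 0.015 m and contact force between the fingers and pencil below 0.1 N and value of joint zero_button below 0.001 m and linear speed of pencil below 0.03 m/s and height (world z) of carrier below 0.01 m), for 0.2 s.
3. the carrier is lifted off the table in the fingers with the ball in its pocket (height (world z) of carrier above 0.02 m and contact force between the fingers and carrier above 2 N and distance between ball_center and pocket below 0.012 m), for 0.2 s.
At the end, for the whole second after the job is handed in: the fingers alone hold the carrier in the gap, still and within 5 degrees of level; the ball is in its pocket, its centre within 10 mm of the beam front to back, 8 mm in height and 20 mm of the middle of the gap; the pencil lies on the table, let go; the button is out (x of ball_center in the frame of beam between -0.01 and 0.01 m and y of ball_center in the frame of beam between -0.02 and 0.02 m and z of ball_center in the frame of beam between -0.008 and 0.008 m and angle between carrier's own z axis and vertical below 0.09 rad and distance between ball_center and pocket below 0.012 m and contact force between the fingers and carrier above 2 N and contact force between carrier and gauge below 0.1 N and contact force between carrier and display_unit below 0.1 N and height (world z) of carrier above 0.045 m and linear speed of carrier below 0.02 m/s and angular speed of carrier below 0.15 rad/s and linear speed of ball below 0.04 m/s and height (world z) of pencil below 0.015 m and contact force between the fingers and pencil below 0.1 N and value of joint zero_button below 0.001 m); the arm keeps its last pose, push and grip.
It fails at once if the ball leaves its pocket (distance between ball_center and pocket above 0.018 m).
It fails at once if the carrier tips more than 17 degrees (angle between carrier's own z axis and vertical above 0.3 rad).
It fails at once if carrier or ball strikes the gauge (over 2 N) (contact force between any of carrier, ball and gauge above 2 N).
It fails at once if the pen, the eraser or the water bottle is moved more than 30 mm (distance of any of fineliner, eraser, water_bottle from where it was at the start of the episode above 0.03 m).
It also fails if it takes over 64 s, if anything falls off the work surface, if the arm or the gripper's body presses on something with over 40 N, if the wrist force passes 120 N, or if a joint passes its speed limit or range.

ROBOT

A 6-joint arm with a two-finger parallel gripper is mounted at the origin on a cart in front of the work surface, level with it; the furniture and walls round the work are solid. World frame = base frame: x ahead of the robot, y to its left, z up, the work surface at z = 0. Lengths are in m, angles in rad, forces in N, time in s.
With the tool pointing down it reaches from about 0.35 to 0.875 m from the base axis. Payload 15.5 kg.
Tool frame: the origin (TCP) lies at the very end of the fingers, on their centre line; the grasp point (between the pads) lies arm.grip_point_offset behind it (arm.grip_point_offset is the distance from the TCP to the grasp point, in m); z points along the fingers, y is the line along which they close (so a half turn about z gives the same grasp; the last joint's range is limited). The gripper opens to 85 mm and grips with 20 to 120 N. Pads are 22 mm wide; open, the fingers measure 114 mm over their backs; the gripper's body (76 mm by 85 mm) begins 54 mm behind the grasp point. The pads swing forward as they close: fully open they stand 13 mm farther back than shut.
Start: joints at [1.105, 0.494, 1.345, -0, 1.302, -0.096], TCP at [0.226, 0.583, 0.231] pointing down, gripper open.
Joint ranges: [-2.91, 2.91], [-0.82, 2.16], [0.22, 2.67], [-1.22, 4.37], [0.12, 2.79], [-3.08, 3.08]. Speed limits (rad/s): [1.89, 1.89, 2.57, 3.01, 3.01, 3.01].

INTERFACE

Orientations are given as a unit quaternion [x, y, z, w].
In Python, from plant import arm, imaging gives the robot as it stands.
- The arm moves only by the tool servo_tool, never from a script. Its argument "deltas" is a list of rows, each a list of 3 entries, a list of its own where there are three numbers: the closure, from -1 (fully open) to 1 (shut), then the shift along the tool's x, y, z normalised to -1 to 1, where 1 is 15 cm, then the turn about the tool's z normalised to -1 to 1, where 1 is pi/2 rad. A call has 1 to 20 rows; each row shifts and turns the commanded pose from where the row before left it, along the tool's axes as they then stand; what a row does not reach is not made up. A row lasts 1/8 s, in which the tool goes at most 62.5 mm and 10.7 degrees, less where a joint would pass 70% of its speed; a pose out of reach is approached as far as the arm can. A call with a number of a shift or a turn outside -1 to 1 is refused whole. A call with a gripper value outside its range is refused whole. The fingers move at their own pace and stop on an object; "grip_force" is the grip in N (left out, the last holds). Time passes only in rows, so rows that do not move let the fingers close. It gives the time, the measured TCP pose, the force, the opening and the grip force at its end, in the units of the state.
- arm.state(): the state, without advancing time (a new reading comes with each control period).
- imaging.snapshot(name): name is "scene" or "top"; returns (picture, depth): 384x512x3 uint8, red, green, blue; 384x512 float32, m along the optical axis (not along the pixel's ray), 0 where there is no reading.
- imaging.calibration(name): a dict with "camera_matrix" (3x3 intrinsics, pixels), "R" (3x3) and "t" (3): a world point X has camera coordinates R X + t. Camera axes: x right, y down, z forward; pixel columns grow to the right and rows downward; lengths in m; the calibration is good to about 2 mm. A picture is of the moment at which its call begins. calibration takes no time and is no camera call.
- arm.finish_job(): hands the job in; it is judged then, once.
The state is a dict: "time": time; "q": joint angles; "joint_vel": joint speeds; "tau": joint torques, N m; "position": TCP position; "ee_rot": TCP orientation; "wrist_force": force on the tool from outside, world axes, zero at the start; "torque": the same for the moment, N m; "finger_gap": opening from 0.0 (shut) to 1.0 (fully open); "grasp_force": force on a finger pad.
Only numpy, scipy, OpenCV 4.12 (cv2) and the standard library are available. Lean on these libraries where they do the work, as an engineer would, in place of code of your own. Each camera call takes 0.05 s, during which the arm holds its last target. There are 200 camera calls.

## Working session

There is one attempt and no reset: what is moved stays moved. The work goes in short steps, Python scripts to look and compute and a tool call to move; the robot and the scene stay as the last step left them, time stands still between calls to the robot, and variables do not carry over. Pictures are saved under pics/ and viewed, at most 10 in all, crops included, and the job is handed in when it is done.

Besides the shell and the picture viewer there is one more tool, called after ">>>" as name(argument=value, ...) on one line, values as JSON. servo_tool: Moves the arm, as the interface text tells. Scaled input: -1 to 1 covers 15 cm each way for a shift and pi/2 rad each way for a turn. Its arguments: {"type":"object","properties":{"deltas":{"type":"array"},"grip_force":{"type":"number"}},"required":["deltas"]}

```bash
ls; mkdir -p pics; python3 - <<'E'
from plant import arm, imaging
import cv2,numpy as np
s=arm.state();print(s, arm.grip_point_offset)
for n in("scene","top"):
    p,d=imaging.snapshot(n);c=imaging.calibration(n)
    print(n,c)
    cv2.imwrite(f"pics/{n}0.png",cv2.resize(p[:,:,::-1],(800,600),interpolation=cv2.INTER_CUBIC));np.savez(f"{n}0.npz",p=p,d=d,K=c["camera_matrix"],R=c["R"],t=c["t"])
E
```

```text
pics
{'time': 0.0, 'q': array([ 1.10552806e+00,  4.94200169e-01,  1.34608884e+00,  3.78096788e-05,
        1.30249031e+00, -9.55248664e-02]), 'joint_vel': array([-0.00034381, -0.00129047, -0.00061667, -0.00032395, -0.00069217,
        0.00039952]), 'tau': array([ 1.62476710e-03, -8.82164097e+01, -3.83867240e+01,  1.07202195e-04,
        1.02710034e-02, -1.23368422e-04]), 'position': array([0.22571021, 0.58246384, 0.23070401]), 'ee_rot': array([ 1.83825324e-01,  9.82958747e-01, -5.65118093e-04, -1.81710999e-04]), 'wrist_force': array([0.38662838, 0.70280343, 0.02136663]), 'torque': array([ 0.01908821,  0.02566636, -0.00079164]), 'grasp_force': 0.0, 'finger_gap': 0.9991419108203973} 0.0187
scene {'camera_matrix': array([[411.7292877 ,   0.        , 256.4144291 ],
       [  0.        , 411.7292877 , 194.86192736],
       [  0.        ,   0.        ,   1.        ]]), 'R': array([[ 0.76752928, -0.64091246, -0.01140275],
       [-0.45358721, -0.53045519, -0.71615357],
       [ 0.4529431 ,  0.55484098, -0.69784958]]), 't': array([-0.42205152,  0.30247187,  1.02025255])}
top {'camera_matrix': array([[433.14066989,   0.        , 253.1256956 ],
       [  0.        , 433.14066989, 192.01502267],
       [  0.        ,   0.        ,   1.        ]]), 'R': array([[ 0.01457642, -0.99972437,  0.01840412],
       [-0.98729362, -0.01730313, -0.15796176],
       [ 0.15823667, -0.01586775, -0.98727371]]), 't': array([-0.01204646,  0.59373668,  1.28963602])}
```

View pics/scene0.png

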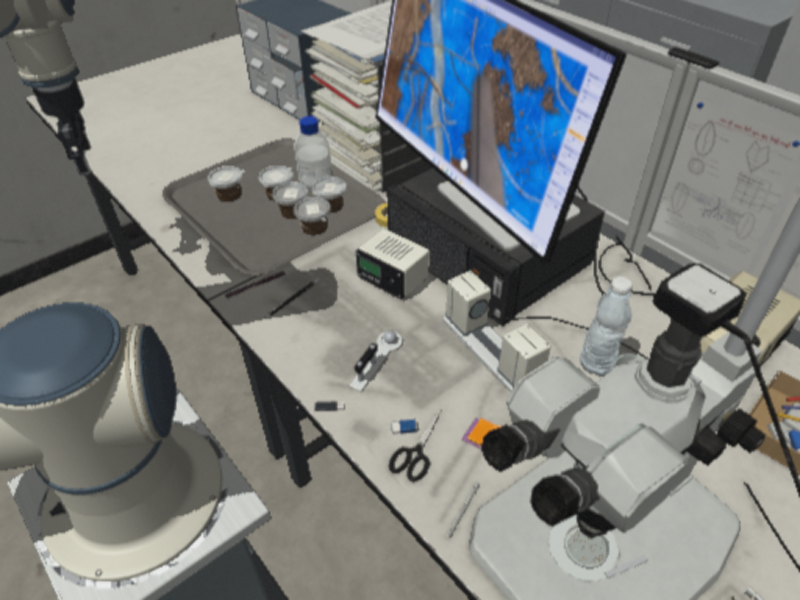

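View pics/top0.png

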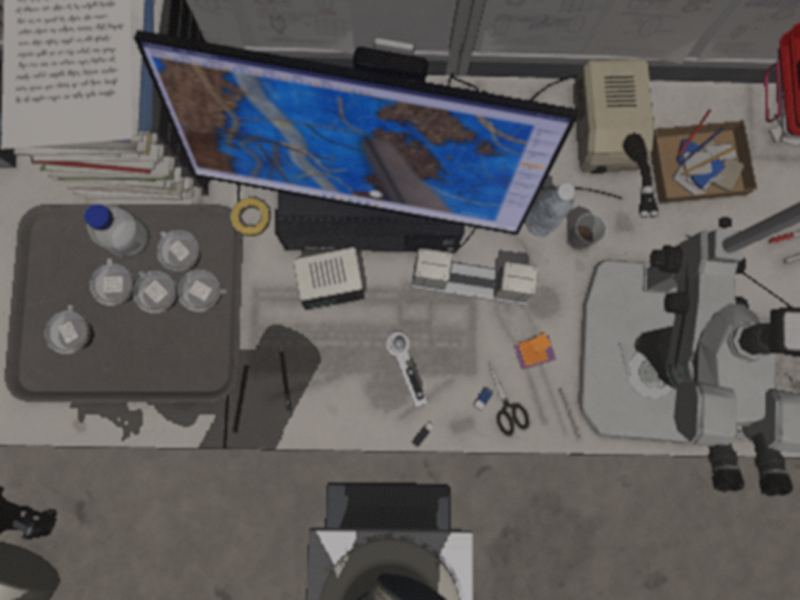

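The scene view shows the display unit at (392,265), the gauge heads at (468,300)/(522,350), the carrier at (378,355) and two pens at (255,283)/(292,297). In the top view the pencil is at (285,380), the fineliner at (241,398), the carrier pocket at (398,342), the display unit at (330,278) and the gauge at (475,275). I'll zoom in on these.

```bash
cat > h.py <<'E'
import numpy as np,cv2
def load(n,k):
    z=np.load(f"{n}{k}.npz");return z["p"],z["d"],z["K"],z["R"],z["t"]
def cloud(n,k):
    p,d,K,R,t=load(n,k);v,u=np.mgrid[:384,:512]
    c=np.stack([(u-K[0,2])/K[0,0]*d,(v-K[1,2])/K[1,1]*d,d],-1);X=(c-t)@R
    X[d==0]=np.nan;return p,X
def ray(n,k,u,v):
    p,d,K,R,t=load(n,k);return -R.T@t,R.T@np.linalg.solve(K,[u,v,1.])
def onz(n,k,u,v,z):
    o,r=ray(n,k,u,v);return o+r*(z-o[2])/r[2]
def tri(a,b,k=0):
    A=[];B=[];
    for n,(u,v) in(("top",a),("scene",b)):
        o,r=ray(n,k,u,v);r/=np.linalg.norm(r);M=np.eye(3)-np.outer(r,r);A.append(M);B.append(M@o)
    X=np.linalg.lstsq(np.vstack(A),np.hstack(B),rcond=None)[0];return X
def proj(n,k,X):
    p,d,K,R,t=load(n,k);c=np.atleast_2d(X)@R.T+t;q=c@K.T;return q[:,:2]/q[:,2:]
def crop(n,k,u0,v0,w,h,s,gain=1):
    p=load(n,k)[0][v0:v0+h,u0:u0+w,::-1];p=np.clip(p*float(gain),0,255).astype(np.uint8)
    o=cv2.resize(p,(w*s,h*s),interpolation=cv2.INTER_CUBIC)
    for i in range(0,w,10):cv2.line(o,(i*s,0),(i*s,6 if i%50 else 12),(0,255,0),1)
    for i in range(0,h,10):cv2.line(o,(0,i*s),(6,i*s),(0,255,0),1)
    return o
E
python3 - <<'E'
from h import *
a=crop("top",0,135,200,80,100,5,3);b=crop("scene",0,130,165,80,50,5,3)
c=crop("top",0,240,200,80,80,4,1.2);
d=crop("scene",0,220,145,80,110,5,1.5)
M=np.zeros((600,800,3),np.uint8)
M[:500,:400]=a;M[:250,400:]=b
M2=np.zeros((600,800,3),np.uint8)
M2[:550,:400]=d;M2[:320,400:720]=c;
M[260:580,400:720]=crop("top",0,180,150,80,80,4,1.2)
M2[330:600,400:800]=crop("scene",0,280,165,80,54,5,1.2)
cv2.imwrite("pics/m1.png",M);cv2.imwrite("pics/m2.png",M2)
E
```

```text
(no output)
```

View pics/m1.png

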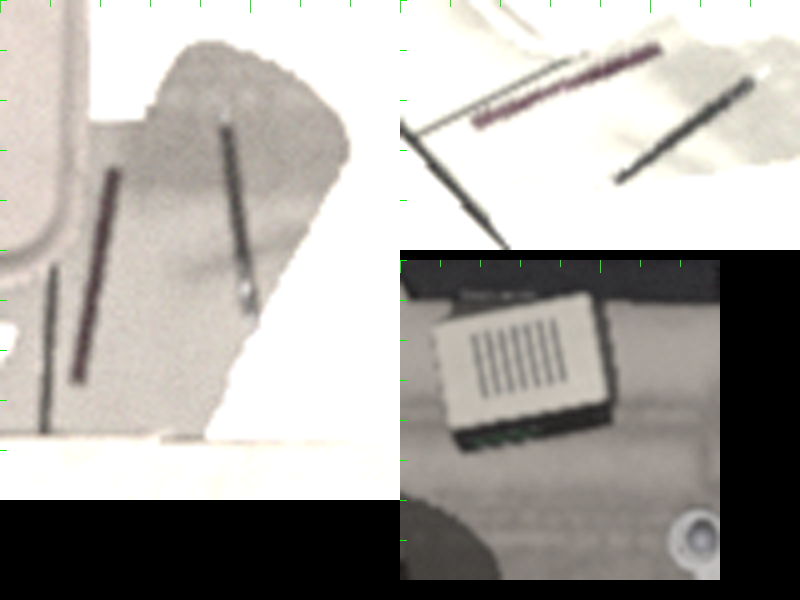

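View pics/m2.png

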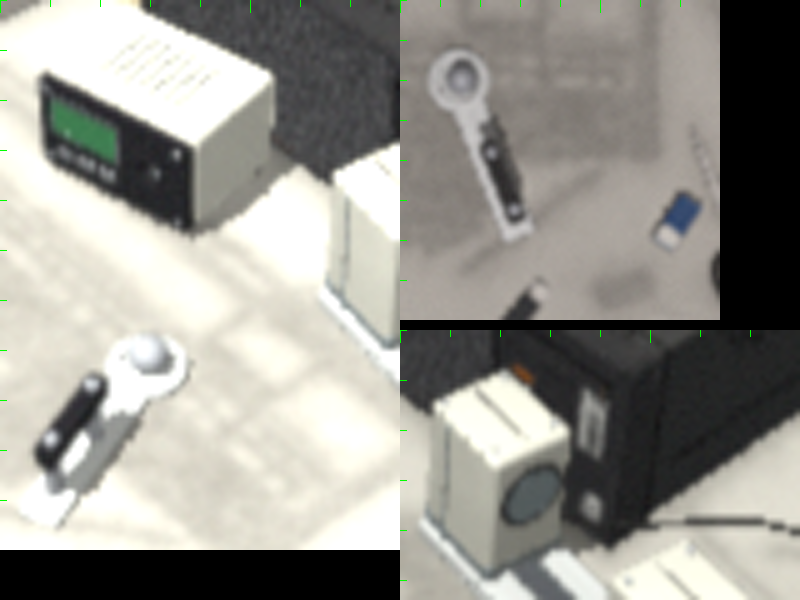

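```bash
python3 - <<'E'
from h import *
np.set_printoptions(precision=4,suppress=True)
def rect(P):
    (c,s,a)=cv2.minAreaRect((P*1000).astype(np.float32));return np.array(c)/1000,s,a
for n in("top","scene"):
    p,X=cloud(n,0);x,y,z=np.moveaxis(X,-1,0)
    r=(x>.35)&(x<.75)&(abs(y)<.5)&(abs(z)<.006);print(n,"table z",np.nanmedian(z[r]),np.nanstd(z[r]))
    # tops
    for nm,lo,hi,box in(("disp",.076,.09,(.45,.75,-.02,.35)),("gauge",.105,.12,(.45,.8,-.35,.02))):
        m=(z>lo)&(z<hi)&(x>box[0])&(x<box[1])&(y>box[2])&(y<box[3])&(p.min(-1)>90)
        k,l,st,ce=cv2.connectedComponentsWithStats(m.astype(np.uint8))
        for i in range(1,k):
            if st[i,4]>60:
                P=X[l==i];print(n,nm,st[i].tolist(),"z",np.median(P[:,2]),"mean",P.mean(0),rect(P[:,:2]))
    # front panel of display: dark/green pts
    # carrier
    m=(x>.3)&(x<.62)&(y>-.12)&(y<.1)&(z>.035)&(z<.06)
    P=X[m];print(n,"bar",len(P),P.mean(0),np.median(P[:,2]),rect(P[:,:2]) if len(P)>5 else"")
p,X=cloud("top",0)
for nm,(u,v) in dict(ball=(255.3,220),tip=(179.3,221),head=(180.2,225),mid=(182.5,243)).items():print(nm,X[int(v),int(u)],onz("top",0,u,v,.005))
E
```

```text
top table z 0.00018685038293669935 0.0027275622014232446
top disp [188, 159, 44, 33, 1049] z 0.08085865148121842 mean [0.6382 0.1303 0.0809] (array([0.6382, 0.1305]), (83.68732452392578, 122.35269927978516), 12.416948318481445)
top gauge [266, 160, 24, 21, 394] z 0.11163868946103264 mean [ 0.6522 -0.0726  0.1116] (array([ 0.6531, -0.0731]), (65.32549285888672, 56.52477264404297), 81.42803955078125)
top gauge [321, 168, 24, 21, 404] z 0.11138510708495006 mean [ 0.6297 -0.2364  0.1115] (array([ 0.6305, -0.2371]), (67.04438781738281, 57.22483825683594), 84.16973114013672)
top bar 116 [ 0.4494 -0.0281  0.0498] 0.05011550015406939 (array([0.5049, 0.0111]), (244.94668579101562, 33.80076599121094), 37.67927551269531)
scene table z 0.0021745557765944284 0.0018162948466488847
scene disp [228, 146, 47, 29, 677] z 0.08316074995805399 mean [0.6376 0.1268 0.083 ] (array([0.6394, 0.1302]), (88.35689544677734, 127.8727035522461), 12.603475570678711)
scene gauge [287, 173, 27, 21, 327] z 0.11338872922464244 mean [ 0.6525 -0.0753  0.113 ] (array([ 0.6552, -0.0716]), (68.11537170410156, 57.58742141723633), 81.96458435058594)
scene gauge [379, 201, 23, 15, 94] z 0.11171904109596081 mean [ 0.7594 -0.3059  0.1118] (array([ 0.7639, -0.3055]), (29.826807022094727, 56.42714309692383), 16.58684730529785)
scene gauge [322, 207, 31, 24, 421] z 0.11339105577230889 mean [ 0.6303 -0.2387  0.1131] (array([ 0.6324, -0.2368]), (67.19139099121094, 58.416099548339844), 82.00965881347656)
scene bar 208 [0.4969 0.0016 0.0491] 0.05093115845274434 (array([0.5123, 0.0083]), (252.55877685546875, 43.719017028808594), 37.824581146240234)
ball [ 0.5095 -0.01    0.0253] [ 0.5114 -0.0114  0.005 ]
tip [0.5045 0.2287 0.0028] [0.5044 0.2274 0.005 ]
head [0.4916 0.2243 0.0075] [0.4918 0.2241 0.005 ]
mid [nan nan nan] [0.4358 0.2146 0.005 ]
```

```bash
python3 - <<'E'
from h import *
np.set_printoptions(precision=4,suppress=True)
yaw=np.radians(12.5);fx=np.array([np.cos(yaw),np.sin(yaw)]);fy=np.array([-fx[1],fx[0]]);C=np.array([.639,.1303])
for n in("top","scene"):
    p,X=cloud(n,0);x,y,z=np.moveaxis(X,-1,0)
    a=(X[...,:2]-C)@fx;b=(X[...,:2]-C)@fy
    m=(z>.015)&(z<.072)&(a>-.062)&(a<-.03)&(abs(b)<.06);P=np.c_[a[m],b[m],z[m]]
    A=np.c_[np.ones(len(P)),P[:,1:]];c,*_=np.linalg.lstsq(A,P[:,0],rcond=None)
    m2=(z>.072)&(z<.09)&(abs(a)<.07)&(abs(b)<.08)
    print(n,"panel plane",len(P),np.median(P[:,0]),c,"extent",np.percentile(P[:,1],[1,99]),"top",np.nanpercentile(a[m2],[1,99]),np.nanpercentile(b[m2],[1,99]))
    if n=="scene":
        o,r=ray(n,0,250.6,179.0);a0=(o[:2]-C)@fx;ar=r[:2]@fx;s=(np.median(P[:,0])-a0)/ar;h=o+s*r;print("hole",h,"b",(h[:2]-C)@fy,"depth there",X[179,251])
        for dv in range(-3,4):print(p[179+dv,246:257].sum(-1))
    m=(x>.34)&(x<.6)&(y>-.12)&(y<.06)&(z>.036)&(z<.06)&(p.max(-1)<90)
    k,l,st,ce=cv2.connectedComponentsWithStats(m.astype(np.uint8))
    i=1+np.argmax(st[1:,4]);P=X[l==i];Q=P[P[:,2]>.046]
    print(n,"bar",len(P),P.mean(0),cv2.minAreaRect((P[:,:2]*1e3).astype(np.float32)),"top",Q.mean(0),cv2.minAreaRect((Q[:,:2]*1e3).astype(np.float32)))
    m=(np.hypot(x-.508,y+.011)<.03);print(" zmax ball",np.nanmax(z[m]))
    B=X[m&(z>.012)];
    from scipy.optimize import least_squares
    f=least_squares(lambda q:np.linalg.norm(B-q,axis=1)-.0125,[.51,-.01,.0165],loss="soft_l1",f_scale=.001);print(" ball",f.x,len(B))
    H=X[m&(z>.003)&(z<.011)];f=least_squares(lambda q:np.maximum(np.hypot(*(H[:,:2]-q).T)-.025,0)+np.maximum(.017-np.hypot(*(H[:,:2]-q).T),0),[.51,-.01]);print(" head",f.x,len(H))
    # pencil
    m=(x>.36)&(x<.53)&(y>.16)&(y<.26)|np.isnan(x)
    d=load(n,0)[1];uv=proj(n,0,np.array([[.53,.24,.005],[.37,.20,.005]]))
    print(" pencil px",uv.round(1).tolist())
E
```

```text
top panel plane 124 -0.052714705733299026 [-0.0527 -0.0021 -0.0005] extent [-0.0572  0.0583] top [-0.0524  0.0631] [-0.0609  0.0602]
top bar 81 [ 0.4336 -0.0407  0.0503] ((432.4761962890625, -41.61951446533203), (62.63432693481445, 13.295145034790039), 22.370609283447266) top [ 0.4333 -0.0406  0.0506] ((432.0531005859375, -41.555419921875), (61.91935348510742, 12.954559326171875), 22.216548919677734)
 zmax ball 0.034190163240265595
 ball [ 0.5118 -0.0108  0.0159] 53
 head [ 0.5094 -0.0109] 122
 pencil px [[175.6, 212.8], [186.4, 264.5]]
scene panel plane 400 -0.04877270038617258 [-0.0478 -0.0434 -0.0091] extent [-0.0594  0.0565] top [-0.0506  0.0669] [-0.0721  0.0592]
hole [0.5988 0.0864 0.0493] b -0.03412994632385584 depth there [0.6017 0.088  0.0465]
[ 83  85  86  88  79  80  79  94 149 232 116]
[ 79  77  67  82  94  87  77  89  92 122  84]
[ 78  68  67  88 132 120  78  69  80  84  74]
[ 84  78  81 109 159 205 103  85  80  79  87]
[ 80  84  89 104 132 170  91  76  84  78  83]
[ 84  83  87  97 104 104  77  79  82  77  78]
[85 76 82 86 94 84 79 87 83 83 81]
scene bar 95 [ 0.4287 -0.0461  0.05  ] ((432.32354736328125, -42.97697448730469), (64.12793731689453, 13.301681518554688), 22.29372787475586) top [ 0.4299 -0.045   0.0517] ((432.2298889160156, -42.7459716796875), (64.16844940185547, 12.975419998168945), 23.367557525634766)
 zmax ball 0.03323728935838369
 ball [ 0.5144 -0.0097  0.0184] 56
 head [ 0.511  -0.0099] 138
 pencil px [[206.3, 174.5], [171.8, 202.8]]
```

```bash
python3 - <<'E'
from h import *
np.set_printoptions(precision=4,suppress=True)
def fit(n,rng,w,vert):
    p=load(n,0)[0].astype(float).sum(-1);L=[]
    for k,(c) in rng:
        s=np.arange(int(c)-w,int(c)+w+1);q=p[k,s] if vert else p[s,k]
        d=np.maximum(np.median(q)-q-15,0)
        if d.sum()>0:
            cc=(d*s).sum()/d.sum();L.append((cc,k) if vert else (k,cc))
    W=np.array([onz(n,0,u,v,.0045)[:2] for u,v in L]);a=np.polyfit(W[:,0],W[:,1],1,w=None);r=W[:,1]-np.polyval(a,W[:,0])
    g=abs(r)<.002;a=np.polyfit(W[g,0],W[g,1],1);print(n,"slope deg",np.degrees(np.arctan(a[0])),"y at .45",np.polyval(a,.45),g.sum(),len(g),W[:,0].min(),W[:,0].max())
    xs=np.arange(.36,.545,.0025);uv=proj(n,0,np.c_[xs,np.polyval(a,xs),np.full(len(xs),.0045)]).astype(np.float32)
    nb=uv.copy();
    I=cv2.remap(p.astype(np.float32),uv[:,:1],uv[:,1:],cv2.INTER_LINEAR).ravel()
    o=proj(n,0,np.c_[xs,np.polyval(a,xs)+.012,np.full(len(xs),.0)]).astype(np.float32);J=cv2.remap(p.astype(np.float32),o[:,:1],o[:,1:],cv2.INTER_LINEAR).ravel()
    print(np.c_[xs,I,J].round(3)[[*range(0,24),*range(44,len(xs))]].tolist())
fit("top",[(v,180.2+(v-225)*.11) for v in range(226,256)],4,True)
fit("scene",[(u,181.6+(200-u)*.737) for u in range(175,200)],4,False)
p,X=cloud("top",0);x,y,z=np.moveaxis(X,-1,0)
for n in("top","scene"):
    p,X=cloud(n,0);x,y,z=np.moveaxis(X,-1,0)
    m=(z>.13)&(z<.7)&(x>.4)&(x<1)&(y>-.45)&(y<.4);
    for y0 in np.arange(-.4,.4,.1):
        k=m&(y>y0)&(y<y0+.1)
        if k.any():i=np.nanargmin(np.where(k,x,9));print(n,round(y0,1),X.reshape(-1,3)[i])
E
```

```text
top slope deg 10.082517805178464 y at .45 0.21843642443431077 30 30 0.3988918435812462 0.4887156066950499
[[0.36, 368.75, 206.172], [0.362, 301.695, 209.838], [0.365, 236.172, 208.843], [0.368, 213.078, 209.478], [0.37, 204.023, 210.422], [0.372, 198.336, 210.625], [0.375, 186.754, 209.125], [0.378, 158.125, 207.496], [0.38, 138.291, 203.93], [0.382, 133.837, 201.645], [0.385, 138.719, 203.844], [0.388, 157.422, 204.504], [0.39, 188.877, 201.523], [0.392, 213.162, 202.969], [0.395, 192.587, 198.117], [0.398, 162.455, 195.504], [0.4, 138.742, 191.706], [0.402, 128.873, 183.285], [0.405, 123.969, 172.777], [0.408, 114.0, 173.389], [0.41, 101.781, 174.644], [0.413, 88.891, 179.719], [0.415, 80.344, 186.176], [0.418, 83.562, 190.152], [0.47, 91.438, 163.969], [0.473, 92.0, 162.758], [0.475, 89.203, 161.836], [0.478, 90.624, 163.027], [0.48, 94.231, 165.389], [0.483, 93.312, 166.146], [0.485, 86.312, 167.688], [0.488, 90.168, 169.607], [0.49, 104.346, 169.617], [0.493, 129.43, 167.0], [0.495, 160.5, 167.1], [0.498, 181.166, 168.828], [0.5, 185.221, 171.75], [0.503, 182.906, 175.596], [0.5
[... 1844 characters left out ...]
, 218.195, 225.301], [0.535, 219.941, 223.977], [0.538, 225.172, 224.775], [0.54, 236.188, 230.204], [0.543, 256.222, 246.379], [0.545, 306.459, 287.758]]
top -0.4 [ 0.741  -0.3059  0.1445]
top -0.3 [ 0.6807 -0.2068  0.2407]
top -0.2 [ 0.6806 -0.1987  0.2408]
top -0.1 [ 0.6982 -0.0427  0.1386]
top -0.0 [0.6998 0.0186 0.1395]
top 0.1 [0.6988 0.1635 0.1439]
top 0.2 [0.6976 0.2212 0.1443]
top 0.3 [0.7656 0.3044 0.2476]
scene -0.4 [ 0.7427 -0.3133  0.1506]
scene -0.3 [ 0.6816 -0.2092  0.2408]
scene -0.2 [ 0.6838 -0.1971  0.2418]
scene -0.1 [ 0.6991 -0.0644  0.1333]
scene -0.0 [0.6999 0.0013 0.1491]
scene 0.1 [0.7006 0.17   0.1414]
scene 0.2 [0.6992 0.2193 0.1514]
scene 0.3 [0.7671 0.3048 0.2396]
```

>>> servo_tool(deltas=[[0.2,[0,0,0.167],-0.088],[0.2,[0,0,0.167],-0.088],[0.2,[0,0,0.167],-0.088],[0.2,[0,0,0.167],-0.088],[0.2,[-0.1345,-0.332,0],0],[0.2,[-0.1345,-0.332,0],0],[0.2,[-0.1345,-0.332,0],0],[0.2,[-0.1345,-0.332,0],0],[0.2,[-0.1345,-0.332,0],0],[0.2,[-0.1345,-0.332,0],0],[0.2,[-0.1345,-0.332,0],0],[0.2,[-0.1345,-0.332,0],0],[0.2,[0,0,0],0],[0.2,[0,0,0],0]], grip_force=40)

```text
time: 1.85
position: [0.4569, 0.2204, 0.1309]
ee_rot: [-0.091, 0.996, 0.0, -0.0]
wrist_force: [-0.6, 1.5, 0.4]
finger_gap: 0.403
grasp_force: 0.0
```

```bash
cat >> h.py <<'E'
from scipy.spatial.transform import Rotation as Ro
def st():
    from plant import arm
    s=arm.state();R=Ro.from_quat(s["ee_rot"]).as_matrix()
    psi=np.degrees(np.arctan2(R[1,1],R[0,1]));tilt=np.degrees(np.arccos(-R[2,2]))
    print("t %.2f pos %s psi %.2f tilt %.2f F %s gap %.3f grip %.1f"%(s["time"],s["position"].round(4),psi,tilt,s["wrist_force"].round(2),s["finger_gap"],s["grasp_force"]))
    return s,R,psi
def go(x,y,z,psi=None):
    """print deltas in tool units (shift after turning to psi)"""
    s,R,p=st();psi=p if psi is None else psi
    a=np.radians(psi);Y=np.array([np.cos(a),np.sin(a),0]);Xx=np.array([-np.sin(a),np.cos(a),0])
    d=np.array([x,y,z])-s["position"]
    print("turn %.4f shift %s"%((p-psi)/90,(np.array([d@Xx,d@Y,-d[2]])/.15).round(4)))
E
python3 -c "
from h import *
go(.457,.2203,.0025,100.5)"
```

```text
t 1.85 pos [0.4569 0.2204 0.1309] psi 100.45 tilt 0.04 F [-0.55  1.45  0.38] gap 0.403 grip 0.0
turn -0.0006 shift [-7.00e-04 -8.00e-04  8.56e-01]
```

>>> servo_tool(deltas=[[0.2,[0,0,0.2],0],[0.2,[0,0,0.2],0],[0.2,[0,0,0.2],0],[0.2,[0,0,0.15],0],[0.2,[0,0,0.08],0],[0.2,[0,0,0.026],0],[0.2,[0,0,0],0],[0.9,[0,0,0],0],[0.9,[0,0,0],0],[0.9,[0,0,0],0],[0.9,[0,0,0],0],[0.9,[0,0,0],0],[0.9,[0,0,0],0]], grip_force=60)

```text
time: 3.48
position: [0.4575, 0.2206, 0.0035]
ee_rot: [-0.091, 0.996, 0.0, 0.001]
wrist_force: [-1.4, 0.3, 8.4]
finger_gap: 0.078
grasp_force: 59.0
```

>>> servo_tool(deltas=[[0.9,[0,0,-0.03],0],[0.9,[0,0,-0.07],0],[0.9,[0,0,-0.1],0],[0.9,[0,0,-0.1],0],[0.9,[0,0,-0.1],0],[0.9,[0,0,0],0]])

```text
time: 4.22
position: [0.4578, 0.2207, 0.064]
ee_rot: [-0.091, 0.996, 0.0, 0.001]
wrist_force: [-1.0, 0.1, 0.0]
finger_gap: 0.081
grasp_force: 58.9
```

```bash
cat >> h.py <<'E'
def snap(k):
    from plant import imaging
    for n in("scene","top"):
        p,d=imaging.snapshot(n);c=imaging.calibration(n)
        np.savez(f"{n}{k}.npz",p=p,d=d,K=c["camera_matrix"],R=c["R"],t=c["t"])
E
python3 - <<'E'
from h import *
st();snap(1)
M=np.zeros((600,800,3),np.uint8)
M[:600,:400]=crop("top",1,150,180,80,120,5,3)
M[:500,400:]=crop("scene",1,150,120,80,100,5,2.2)
cv2.imwrite("pics/m3.png",M)
E
```

```text
t 4.22 pos [0.4578 0.2207 0.064 ] psi 100.49 tilt 0.13 F [-1.04  0.12  0.02] gap 0.081 grip 58.9
```

View pics/m3.png

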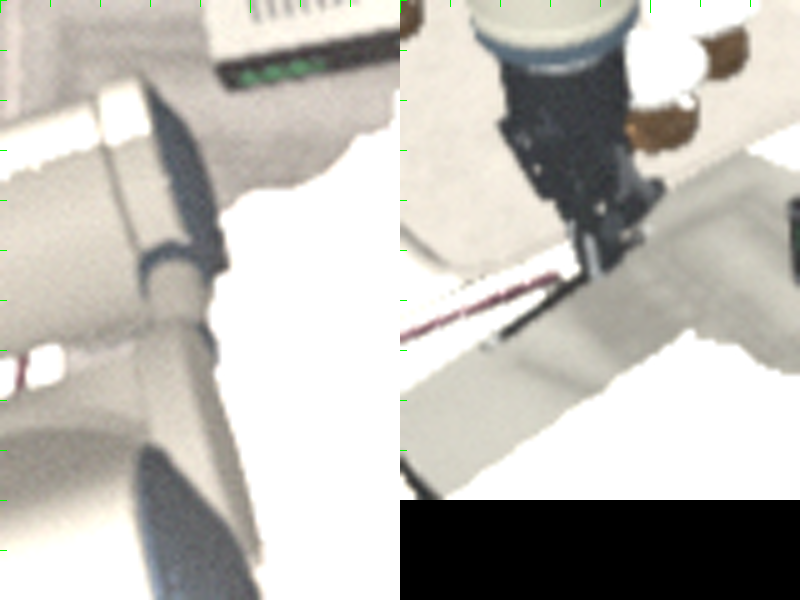

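The pencil is held: in the scene crop the tail is at about (485,347), the fingers at (600,260) and the tip emerges near (640,240), while the arm hides the top view. I'll check the pencil's pitch by projection.

```bash
python3 - <<'E'
from h import *
np.set_printoptions(precision=3,suppress=True)
u=np.array([np.cos(np.radians(10.5)),np.sin(np.radians(10.5)),0]);g=np.array([.4578,.2207,.066])
for z in(0,.003):
  for s in(-.085,-.06,.05,.065):
    print(z,s,((proj("scene",1,g+u*s+[0,0,z])[0]-[150,120])*5+[402,2]).round(0))
p,X=cloud("scene",1)
for (a,b) in((490,345),(510,333),(540,312),(560,298),(620,255),(635,243),(640,238)):
  i,j=int(120+b/5),int(150+(a-400)/5);print(a,b,X[i,j],p[i,j], (X[i,j]-g)@u)
E
```

```text
0 -0.085 [497. 338.]
0 -0.06 [527. 316.]
0 0.05 [654. 227.]
0 0.065 [671. 215.]
0.003 -0.085 [496. 334.]
0.003 -0.06 [527. 313.]
0.003 0.05 [654. 223.]
0.003 0.065 [670. 212.]
490 345 [0.395 0.265 0.003] [87 87 83] -0.05359331320472503
510 333 [0.383 0.201 0.069] [39 39 37] -0.07708963853047104
540 312 [0.406 0.202 0.071] [55 54 52] -0.05460945076588578
560 298 [0.426 0.213 0.065] [43 41 40] -0.03322301567244478
620 255 [0.467 0.204 0.08 ] [47 47 46] 0.005741372456846601
635 243 [0.489 0.223 0.067] [48 48 47] 0.031545066955921075
640 238 [0.492 0.221 0.071] [58 58 56] 0.03414615526125106
```

```bash
python3 -c "
from h import *
go(.5043,.0664,.0447,102.5)"
```

```text
t 4.33 pos [0.4571 0.2204 0.0628] psi 100.49 tilt 0.02 F [-0.67 -0.91 -0.39] gap 0.083 grip 58.9
turn -0.0223 shift [-0.0848 -1.0705  0.1205]
```

>>> servo_tool(deltas=[[0.9,[0,0,0],-0.0223],[0.9,[-0.004,-0.07,0.01],0],[0.9,[-0.012,-0.15,0.015],0],[0.9,[-0.016,-0.2,0.02],0],[0.9,[-0.016,-0.2,0.02],0],[0.9,[-0.016,-0.2,0.02],0],[0.9,[-0.012,-0.15,0.02],0],[0.9,[-0.008,-0.1,0.0155],0],[0.9,[0,0,0],0],[0.9,[0,0,0],0],[0.9,[0,0,0],0]])

```text
time: 5.7
position: [0.5039, 0.0671, 0.0447]
ee_rot: [-0.109, 0.994, 0.0, -0.0]
wrist_force: [-0.3, 1.3, 0.6]
finger_gap: 0.078
grasp_force: 58.9
```

```bash
python3 - <<'E'
from h import *
st();snap(2)
M=np.zeros((600,800,3),np.uint8)
M[:600,:400]=crop("top",2,190,140,50,75,8,2.2)
M[:560,400:]=crop("scene",2,215,145,50,70,8,1.6)
cv2.imwrite("pics/m4.png",M)
E
```

```text
t 5.70 pos [0.5039 0.0671 0.0447] psi 102.55 tilt 0.01 F [-0.3   1.34  0.58] gap 0.078 grip 58.9
```

View pics/m4.png

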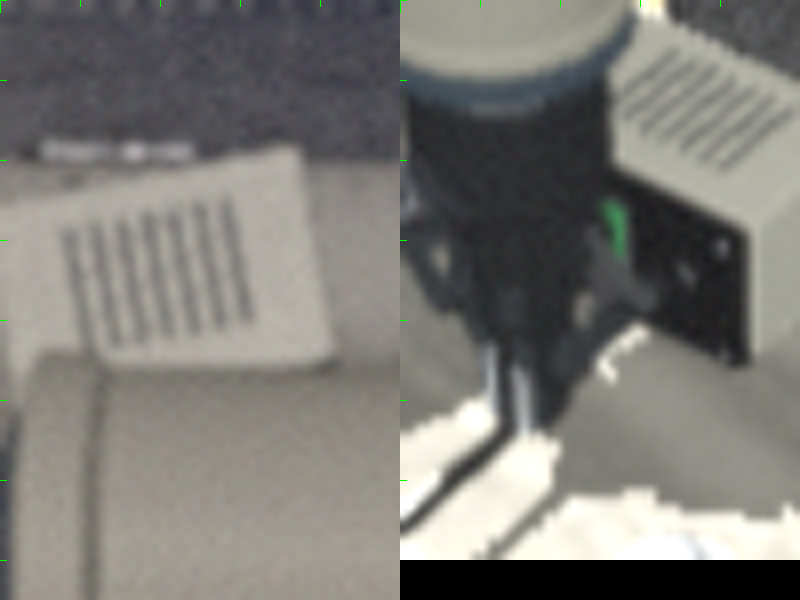

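```bash
python3 - <<'E'
from h import *
np.set_printoptions(precision=4,suppress=True)
a=np.radians(12.5);u=np.array([np.cos(a),np.sin(a),0]);g=np.array([.5039,.0671,.0462])
for s in(-.08,-.06,.035,.045,.055,.065): print(s,((proj("scene",2,g+u*s)[0]-[215,145])*8+[404,4]).round(0))
print("hole",((proj("scene",2,[.597,.087,.046])[0]-[215,145])*8+[404,4]).round(0))
p,X=cloud("scene",2)
for (x,y) in((420,512),(460,478),(605,372),(615,360),(625,345),(640,335),(690,272),(600,400),(720,300)):
  i,j=int(145+y/8),int(215+(x-400)/8);print(x,y,p[i,j],X[i,j],(X[i,j]-g)@u,(X[i,j]-g)@[-u[1],u[0],0])
E
```

```text
-0.08 [387. 539.]
-0.06 [424. 507.]
0.035 [587. 366.]
0.045 [603. 352.]
0.055 [619. 338.]
0.065 [635. 324.]
hole [685. 283.]
420 512 [55 54 52] [0.4401 0.0487 0.0494] -0.06626891251630443 -0.004156971560271058
460 478 [42 42 40] [0.4631 0.055  0.0504] -0.04246192237134937 -0.0030027832908214227
605 372 [136 134 126] [0.5679 0.1045 0.0028] 0.07056816262721352 0.02263519453882606
615 360 [112 110 104] [0.5743 0.1075 0.001 ] 0.0775166182922431 0.024201796974865655
625 345 [126 124 116] [0.5839 0.1089 0.0031] 0.08713072299270251 0.023519696691954545
640 335 [122 119 112] [0.5965 0.1144 0.0005] 0.10066590267993232 0.02612819627641755
690 272 [45 44 47] [0.6023 0.0889 0.0456] 0.10078263380777298 -5.563262317746093e-05
600 400 [86 85 80] [ 0.5588  0.0932 -0.0013] 0.059298664504713904 0.013624250245016853
720 300 [21 23 23] [0.6034 0.0703 0.0449] 0.09786370084435356 -0.018416046479314434
```

```bash
python3 - <<'E'
from h import *
np.set_printoptions(precision=3,suppress=True,linewidth=200)
a=np.radians(12.5);u=np.array([np.cos(a),np.sin(a),0]);w=np.array([-u[1],u[0],0]);g=np.array([.5039,.0671,.0462])
p,X=cloud("scene",2);S=(X-g)@u;L=(X-g)@w
m=(X[...,2]>.03)&(X[...,2]<.07)&(abs(L)<.02)&(S>-.1)&(S<.09)
for i,j in zip(*np.nonzero(m)):
    if S[i,j]>.02 or S[i,j]<-.07: print(j,i,S[i,j].round(3),L[i,j].round(3),X[i,j,2].round(3),p[i,j])
print(p[180:196,236:250].mean(-1).round(0).astype(int)); print((X[180:196,236:250,2]*1000).round(0))
E
```

```text
239 190 0.037 -0.003 0.047 [91 90 86]
238 191 0.033 -0.002 0.046 [54 52 51]
236 192 0.023 -0.003 0.049 [38 39 38]
237 192 0.027 -0.003 0.046 [54 54 52]
214 209 -0.074 0.0 0.053 [149 149 144]
212 210 -0.081 0.002 0.053 [177 176 168]
213 210 -0.08 -0.001 0.055 [147 146 141]
214 210 -0.077 -0.002 0.053 [107 107 105]
215 210 -0.072 -0.002 0.049 [64 64 63]
216 210 -0.07 -0.003 0.048 [57 57 54]
212 211 -0.083 0.0 0.052 [142 143 137]
213 211 -0.082 -0.003 0.053 [95 95 93]
214 211 -0.078 -0.003 0.05 [57 57 55]
215 211 -0.073 -0.001 0.045 [72 71 67]
211 212 -0.087 0.0 0.051 [174 173 168]
212 212 -0.086 -0.002 0.052 [144 144 140]
213 212 -0.083 -0.003 0.05 [82 82 79]
214 212 -0.08 -0.004 0.048 [92 90 85]
210 213 -0.091 0.001 0.051 [181 180 174]
211 213 -0.088 0.0 0.048 [165 164 160]
212 213 -0.087 -0.003 0.049 [139 138 134]
213 213 -0.083 -0.003 0.046 [120 119 113]
209 214 -0.092 0.005 0.044 [158 156 149]
210 214 -0.093 -0.001 0.049 [156 156 152]
211 214 -0.092 -0.004 0.05 [148 147 141]
210 215 -0.098 -0.005 0.051 [149 148 142]
[[ 28  29  36  46  49  48  50  51  45  39  36  31  28  26]
 [ 30  
[... 1347 characters left out ...]
. 129.  -1.   3.   0.   3.   3.  14.  19.]
 [113. 117. 120. 121. 125. 125.   2.   3.   2.   3.   2.   4.   2.   3.]
 [111. 117. 113. 116. 121.   3.   3.   3.   1.   4.  -1.   1.  -2.  -1.]
 [105. 106. 110. 114.   1.   3.   6.   2.  -0.   0.  -0.  -0.   5.   3.]
 [101. 106. 107.  47.   1.   1.  -1.  -1.   1.   3.   1.   1.   7.   4.]
 [ 98. 100.  46.   4.   3.  -0.   4.   4.   3.  -4.   3.   3.   2.   2.]
 [ 49.  46.   2.   2.   1.   4.   0.   3.   2.   2.   3.  -1.   5.   6.]
 [ 64.   1.   3.   5.   3.   3.   0.   3.  -1.   2.   7.   1.   2.  -1.]
 [ 60.   4.  -1.   2.   2.  -1.   3.   1.   2.   2.   4.   3.   2.   4.]
 [  2.   0.   4.   1.  -1.   1.   3.   2.   4.   1.   2.   1.   1.   6.]]
```

>>> servo_tool(deltas=[[0.9,[-0.05,0,0],0],[0.9,[-0.06,0,0],0],[0.9,[-0.06,0,0],0],[0.9,[-0.02,0,0],0],[0.9,[0,0,0],0],[0.9,[0,0,0],0]])

```text
time: 6.55
position: [0.5316, 0.0726, 0.0446]
ee_rot: [-0.109, 0.994, 0.0, -0.0]
wrist_force: [-0.6, 0.8, 0.3]
finger_gap: 0.079
grasp_force: 58.9
```

>>> servo_tool(deltas=[[0.9,[-0.013,0,0],0],[0.9,[0,0,0],0]])

```text
time: 6.8
position: [0.534, 0.073, 0.0446]
ee_rot: [-0.109, 0.994, -0.0, 0.0]
wrist_force: [0.3, 0.5, 0.1]
finger_gap: 0.082
grasp_force: 58.9
```

>>> servo_tool(deltas=[[0.9,[-0.013,0,0],0],[0.9,[0,0,0],0]])

```text
time: 7.05
position: [0.536, 0.0735, 0.0446]
ee_rot: [-0.109, 0.994, -0.0, 0.0]
wrist_force: [-1.1, 0.1, -0.3]
finger_gap: 0.082
grasp_force: 58.9
```

>>> servo_tool(deltas=[[0.9,[-0.013,0,0],0],[0.9,[0,0,0],0]])

```text
time: 7.3
position: [0.5379, 0.0739, 0.0446]
ee_rot: [-0.109, 0.994, -0.0, 0.0]
wrist_force: [0.1, 0.1, -0.6]
finger_gap: 0.08
grasp_force: 58.9
```

>>> servo_tool(deltas=[[0.9,[-0.013,0,0],0],[0.9,[0,0,0],0]])

```text
time: 7.55
position: [0.5398, 0.0743, 0.0446]
ee_rot: [-0.109, 0.994, -0.0, 0.0]
wrist_force: [-0.4, 0.8, 0.2]
finger_gap: 0.083
grasp_force: 58.9
```

>>> servo_tool(deltas=[[0.9,[-0.013,0,0],0],[0.9,[0,0,0],0]])

```text
time: 7.8
position: [0.5417, 0.0747, 0.0446]
ee_rot: [-0.109, 0.994, -0.0, 0.0]
wrist_force: [-0.3, -1.2, -1.1]
finger_gap: 0.079
grasp_force: 58.9
```

>>> servo_tool(deltas=[[0.9,[-0.013,0,0],0],[0.9,[0,0,0],0]])

```text
time: 8.05
position: [0.5436, 0.0752, 0.0446]
ee_rot: [-0.109, 0.994, -0.0, 0.0]
wrist_force: [-0.3, -0.0, -0.9]
finger_gap: 0.078
grasp_force: 58.9
```

>>> servo_tool(deltas=[[0.9,[-0.013,0,0],0],[0.9,[0,0,0],0]])

```text
time: 8.3
position: [0.5455, 0.0756, 0.0446]
ee_rot: [-0.109, 0.994, -0.0, 0.0]
wrist_force: [0.7, 0.1, -0.7]
finger_gap: 0.082
grasp_force: 58.9
```

>>> servo_tool(deltas=[[0.9,[-0.013,0,0],0],[0.9,[0,0,0],0]])

```text
time: 8.55
position: [0.5474, 0.076, 0.0446]
ee_rot: [-0.109, 0.994, -0.0, 0.0]
wrist_force: [0.2, 0.2, 0.1]
finger_gap: 0.08
grasp_force: 58.9
```

>>> servo_tool(deltas=[[0.9,[-0.013,0,0],0],[0.9,[0,0,0],0]])

```text
time: 8.8
position: [0.5491, 0.0764, 0.0446]
ee_rot: [-0.109, 0.994, -0.0, -0.0]
wrist_force: [0.4, -0.2, -0.4]
finger_gap: 0.078
grasp_force: 58.9
```

>>> servo_tool(deltas=[[0.9,[-0.013,0,0],0],[0.9,[0,0,0],0]])

```text
time: 9.05
position: [0.551, 0.0768, 0.0446]
ee_rot: [-0.109, 0.994, 0.0, -0.0]
wrist_force: [-1.3, 0.0, -0.8]
finger_gap: 0.081
grasp_force: 58.9
```

```bash
python3 - <<'E'
from h import *
from plant import imaging,arm
st();snap(3)
F=[]
for i in range(6):
    imaging.snapshot("scene");F.append(arm.state()["wrist_force"])
print(np.mean(F,0),np.std(F,0));print(arm.state()["tau"].round(1))
M=np.zeros((600,800,3),np.uint8)
M[:560,:400]=crop("scene",3,215,145,50,70,8,1.6)
M[:560,400:]=crop("scene",3,235,160,40,56,10,3)
cv2.imwrite("pics/m5.png",M)
E
```

```text
t 9.05 pos [0.551  0.0768 0.0446] psi 102.50 tilt 0.01 F [-1.26  0.   -0.78] gap 0.081 grip 58.9
[-1.53507032 -0.42204576  0.10768406] [0.42274872 0.34152586 0.40971078]
[  0.1 -85.6 -22.9   0.1  -0.5   0. ]
```

View pics/m5.png

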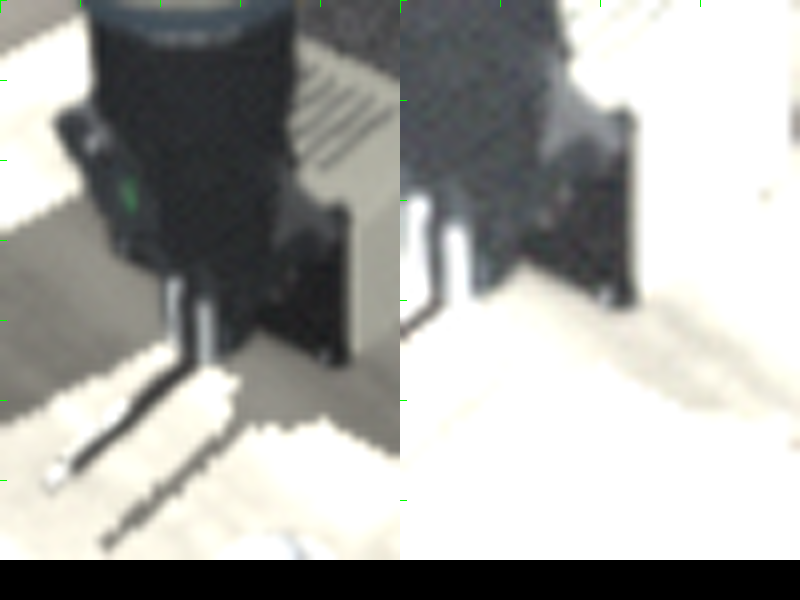

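>>> servo_tool(deltas=[[0.9,[-0.012,0,0],0],[0.9,[0,0,0],0]])

```text
time: 9.7
position: [0.5527, 0.0772, 0.0445]
ee_rot: [-0.109, 0.994, 0.0, -0.0]
wrist_force: [-2.4, -0.4, -0.2]
finger_gap: 0.077
grasp_force: 58.9
```

```bash
cat >> h.py <<'E'
def favg(n=6):
    from plant import imaging,arm
    F=[]
    for i in range(n): imaging.snapshot("scene");F.append(arm.state()["wrist_force"])
    print("F",np.mean(F,0).round(2))
E
python3 - <<'E'
from h import *
st();favg()
p,X=cloud("scene",3)
for(x,y)in((52,480),(65,470),(90,455),(150,400)):
  i,j=int(145+y/8),int(215+x/8);print(X[i,j].round(4),p[i,j],((X[i,j]-[.551,.0768,0])@[.9763,.2164,0]).round(4))
E
```

```text
t 9.70 pos [0.5527 0.0772 0.0445] psi 102.50 tilt 0.02 F [-2.43 -0.4  -0.21] gap 0.077 grip 58.9
F [-2.94 -0.28 -0.15]
[0.4577 0.0526 0.0515] [145 144 140] -0.0963
[0.4683 0.0572 0.0494] [127 127 123] -0.0849
[0.4803 0.0582 0.0494] [56 56 55] -0.0731
[0.5128 0.0662 0.0479] [53 52 49] -0.0396
```

>>> servo_tool(deltas=[[0.9,[-0.01,0,0],0],[0.9,[0,0,0],0],[0.9,[0,0,0],0]])

```text
time: 10.38
position: [0.5534, 0.0775, 0.0444]
ee_rot: [-0.109, 0.994, 0.0, -0.001]
wrist_force: [-5.3, -1.0, 0.2]
finger_gap: 0.079
grasp_force: 58.9
```

```bash
python3 -c "
from h import *
st();favg(4)"
```

```text
t 10.38 pos [0.5534 0.0775 0.0444] psi 102.51 tilt 0.10 F [-5.34 -1.03  0.25] gap 0.079 grip 58.9
F [-6.06 -1.27  0.71]
```

>>> servo_tool(deltas=[[0.9,[0.04,0,0],0],[0.9,[0.1,0,0],0],[0.9,[0.15,0,0],0],[0.9,[0.15,0,0],0],[0.9,[0.1,0,0],0],[0.9,[0,0,0],0]])

```text
time: 11.32
position: [0.4748, 0.0599, 0.0447]
ee_rot: [-0.109, 0.994, 0.0, -0.0]
wrist_force: [-0.1, -0.4, -0.1]
finger_gap: 0.084
grasp_force: 58.9
```

```bash
python3 -c "
from h import *
go(.46,.2,.012,100.5)"
```

```text
t 11.32 pos [0.4748 0.0599 0.0447] psi 102.48 tilt 0.00 F [-0.15 -0.45 -0.11] gap 0.084 grip 58.9
turn 0.0220 shift [-0.0734  0.9364  0.2183]
```

>>> servo_tool(deltas=[[0.9,[0,0,0],0.022],[0.9,[-0.01,0.1,0],0],[0.9,[-0.014,0.2,0],0],[0.9,[-0.014,0.2,0],0],[0.9,[-0.014,0.2,0],0],[0.9,[-0.014,0.15,0],0],[0.9,[-0.008,0.086,0],0],[0.9,[0,0,0.1],0],[0.9,[0,0,0.1],0],[0.9,[0,0,0.018],0],[0.9,[0,0,0.02],0],[0.9,[0,0,0.015],0],[0.9,[0,0,0.012],0],[0.9,[0,0,0],0]])

```text
time: 13.08
position: [0.4605, 0.2001, 0.0049]
ee_rot: [-0.092, 0.996, 0.0, 0.0]
wrist_force: [0.2, -0.3, -0.1]
finger_gap: 0.079
grasp_force: 58.9
```

```bash
python3 -c "
from h import *
st();favg(3)"
```

```text
t 13.07 pos [0.4605 0.2001 0.0049] psi 100.52 tilt 0.01 F [ 0.23 -0.32 -0.08] gap 0.079 grip 58.9
F [-0.17 -0.07 -0.34]
```

>>> servo_tool(deltas=[[0.9,[0,0,0.007],0],[0.9,[0,0,0],0],[0.6,[0,0,0],0],[0.4,[0,0,0],0],[0.2,[0,0,0],0],[0.2,[0,0,0],0],[0.2,[0,0,0],0],[0.2,[0,0,-0.05],0],[0.2,[0,0,-0.15],0],[0.2,[0,0,-0.25],0],[0.2,[0,0,-0.25],0],[0.2,[0,0,-0.1],0],[0.2,[0,0,0],0]], grip_force=20)

```text
time: 14.85
position: [0.4611, 0.2003, 0.1251]
ee_rot: [-0.092, 0.996, 0.0, 0.001]
wrist_force: [-1.2, -0.6, -0.1]
finger_gap: 0.401
grasp_force: 0.0
```

```bash
python3 -c "
from h import *
go(.4323,-.042,.12,112.3)"
```

```text
t 14.85 pos [0.4611 0.2003 0.1251] psi 100.52 tilt 0.15 F [-1.16 -0.56 -0.08] gap 0.401 grip 0.0
turn -0.1309 shift [ 0.7902 -1.4215  0.0341]
```

>>> servo_tool(deltas=[[-0.1,[0,0,0],-0.066],[-0.1,[0,0,0],-0.066],[-0.1,[0.05,-0.09,0],0],[-0.1,[0.1,-0.18,0],0],[-0.1,[0.13,-0.24,0],0],[-0.1,[0.13,-0.24,0],0],[-0.1,[0.13,-0.24,0],0],[-0.1,[0.1,-0.21,0],0],[-0.1,[0.07,-0.13,0],0],[-0.1,[0.03,-0.06,0],0],[-0.1,[0,0,0],0],[-0.1,[0,0,0],0]])

```text
time: 16.35
position: [0.4372, -0.0344, 0.1237]
ee_rot: [-0.194, 0.981, 0.0, -0.0]
wrist_force: [-0.1, 0.3, 1.0]
finger_gap: 0.549
grasp_force: 0.0
```

```bash
python3 - <<'E'
from h import *
go(.4396,-.039,.0245,112.4)
snap(4)
np.set_printoptions(precision=4,suppress=True)
# check carrier unmoved / pencil laid
p,X=cloud("top",4);x,y,z=np.moveaxis(X,-1,0)
M=np.zeros((600,800,3),np.uint8)
M[:600,:400]=crop("top",4,145,195,80,120,5,2.5)
M[:600,400:]=crop("scene",4,150,145,133,200,3,1.6)[:,:400] if 0 else cv2.resize(crop("scene",4,140,140,160,140,3,1.5),(400,350)).repeat(1,0)[:350].copy() if 0 else np.vstack([cv2.resize(crop("scene",4,140,140,160,140,3,1.5),(400,350)),np.zeros((250,400,3),np.uint8)])
cv2.imwrite("pics/m6.png",M)
E
```

```text
t 16.35 pos [ 0.4372 -0.0344  0.1237] psi 112.40 tilt 0.01 F [-0.08  0.3   1.01] gap 0.549 grip 0.0
turn 0.0000 shift [-0.0033 -0.0343  0.6614]
```

View pics/m6.png

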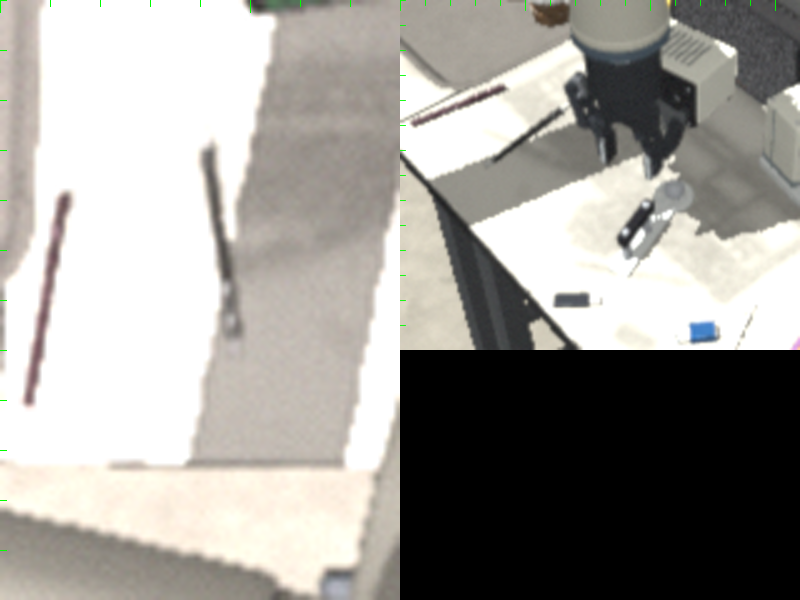

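The pencil lies on the table, in the top crop from (208,145) to (233,335). The fineliner hasn't moved, and the carrier is untouched under the open gripper at scene crop (650,215). Next I descend onto the handle.

>>> servo_tool(deltas=[[-0.1,[-0.003,-0.034,0.05],0],[-0.1,[0,0,0.15],0],[-0.1,[0,0,0.15],0],[-0.1,[0,0,0.14],0],[-0.1,[0,0,0.1],0],[-0.1,[0,0,0.05],0],[-0.1,[0,0,0.02],0],[-0.1,[0,0,0],0],[-0.1,[0,0,0],0]])

```text
time: 17.58
position: [0.4399, -0.0396, 0.0252]
ee_rot: [-0.194, 0.981, -0.0, 0.0]
wrist_force: [0.4, 0.0, -0.5]
finger_gap: 0.549
grasp_force: 0.0
```

```bash
python3 - <<'E'
from h import *
go(.4396,-.039,.0245,112.4)
snap(5);p,X=cloud("scene",5);x,y,z=np.moveaxis(X,-1,0)
m=(x>.34)&(x<.6)&(y>-.12)&(y<.06)&(z>.04)&(z<.056)&(p.max(-1)<90)
print(m.sum(),np.mean(X[m],0))
E
```

```text
t 17.57 pos [ 0.4399 -0.0396  0.0252] psi 112.40 tilt 0.04 F [ 0.37  0.04 -0.5 ] gap 0.549 grip 0.0
turn 0.0000 shift [0.0004 0.0043 0.0047]
132 [ 0.43195295 -0.04427226  0.04957757]
```

>>> servo_tool(deltas=[[0.1,[0,0,0.004],0],[0.2,[0,0,0],0],[0.3,[0,0,0],0],[0.4,[0,0,0],0],[0.5,[0,0,0],0],[0.6,[0,0,0],0],[0.7,[0,0,0],0],[0.8,[0,0,0],0],[0.9,[0,0,0],0],[0.9,[0,0,0],0]], grip_force=30)

```text
time: 18.92
position: [0.4396, -0.0395, 0.0242]
ee_rot: [-0.194, 0.981, 0.0, -0.0]
wrist_force: [-0.2, -0.1, -1.7]
finger_gap: 0.159
grasp_force: 29.3
```

>>> servo_tool(deltas=[[0.9,[0,0,0],0],[0.9,[0,0,0],0],[0.9,[0,0,0],0]], grip_force=100)

```text
time: 19.3
position: [0.4396, -0.0395, 0.0243]
ee_rot: [-0.194, 0.981, -0.0, 0.0]
wrist_force: [-1.1, 1.1, 5.7]
finger_gap: 0.142
grasp_force: 97.8
```

>>> servo_tool(deltas=[[0.9,[0,0,-0.013],0],[0.9,[0,0,-0.027],0],[0.9,[0,0,-0.04],0],[0.9,[0,0,-0.053],0],[0.9,[0,0,-0.067],0],[0.9,[0,0,-0.067],0],[0.9,[0,0,-0.053],0],[0.9,[0,0,-0.04],0],[0.9,[0,0,-0.02],0],[0.9,[0,0,-0.01],0],[0.9,[0,0,0],0],[0.9,[0,0,0],0],[0.9,[0,0,0],0]])

```text
time: 20.92
position: [0.4396, -0.0395, 0.0826]
ee_rot: [-0.194, 0.981, 0.0, -0.0]
wrist_force: [-0.3, 0.4, -2.0]
finger_gap: 0.145
grasp_force: 97.5
```

```bash
cat >> h.py <<'E'
from scipy.optimize import least_squares
def carrier(k,c0,yaw,lo):
    """c0: expected pocket origin (underside) world; report ball, head plane from both cameras"""
    for n in("top","scene"):
        p,X=cloud(n,k);a=np.radians(yaw);f=np.array([np.cos(a),np.sin(a)]);w=np.array([-f[1],f[0]])
        D=X-c0;s=D[...,:2]@f;l=D[...,:2]@w;h=D[...,2]
        m=(np.hypot(s,l)<.03)&(h>.010)&(h<.035);B=X[m]
        if len(B)>8:
            q=least_squares(lambda q:np.linalg.norm(B-q,axis=1)-.0125,np.add(c0,[0,0,.0165]),loss="soft_l1",f_scale=.001).x
            print(n,"ball",q.round(4),len(B),"ball-expected s %.4f l %.4f h %.4f"%((q-c0)[:2]@f,(q-c0)[:2]@w,(q-c0)[2]-.0165))
        m=(abs(h-.0065)<.012)&(s>-.13)&(s<.025)&(abs(l)<.03)&~((h>.0095)&(np.hypot(s,l)<.0175))&(p.min(-1)>70)&(X[...,2]>lo)
        m&=(np.hypot(s,l)>.016);P=np.c_[s[m],l[m],h[m]]
        if len(P)>15:
            r=least_squares(lambda q:q[0]+q[1]*P[:,0]+q[2]*P[:,1]-P[:,2],[.0065,0,0],loss="soft_l1",f_scale=.001).x
            print(n,"plate",len(P),"h0 %.4f pitch(deg, nose up+) %.1f roll %.1f"%(r[0],*np.degrees(r[1:])),"s range",P[:,0].min(),P[:,0].max())
E
python3 - <<'E'
from h import *
s,R,psi=st();snap(6);z=s["position"][2]-.0243
carrier(0,[.511,-.010,0],22.4,.003)
a=np.radians(psi-90);c0=[*(s["position"][:2]+.079*np.array([np.cos(a),np.sin(a)])),z];print(c0)
carrier(6,c0,psi-90,.02)
E
```

```text
t 20.93 pos [ 0.4396 -0.0395  0.0826] psi 112.40 tilt 0.02 F [-0.31  0.44 -2.03] gap 0.145 grip 97.5
top ball [ 0.5122 -0.0107  0.0155] 65 ball-expected s 0.0009 l -0.0011 h -0.0010
top plate 276 h0 0.0058 pitch(deg, nose up+) 0.1 roll 0.6 s range -0.1299324582628671 0.0245079214602042
scene ball [ 0.5139 -0.0109  0.0175] 73 ball-expected s 0.0024 l -0.0019 h 0.0010
scene plate 377 h0 0.0076 pitch(deg, nose up+) 0.1 roll 3.4 s range -0.1298060126409839 0.024846805627842816
[np.float64(0.5125988726513638), np.float64(-0.009423494989802127), np.float64(0.05825055771182512)]
scene plate 220 h0 0.0078 pitch(deg, nose up+) -0.2 roll 0.6 s range -0.1293648705989974 0.021141153238597
```

>>> servo_tool(deltas=[[0.9,[0,0,0],0.006],[0.9,[0,0,0],0.015],[0.9,[0,0,0],0.024],[0.9,[0,0,0],0.03],[0.9,[0,0,0],0.035],[0.9,[0,0,0],0.035],[0.9,[0,0,0],0.035],[0.9,[0,0,0],0.035],[0.9,[0,0,0],0.035],[0.9,[0,0,0],0.03],[0.9,[0,0,0],0.024],[0.9,[0,0,0],0.017],[0.9,[0,0,0],0.01],[0.9,[0,0,0],0.005],[0.9,[0,0,0],0],[0.9,[0,0,0],0]])

```text
time: 23.02
position: [0.4396, -0.0395, 0.0827]
ee_rot: [0.068, 0.998, 0.0, -0.0]
wrist_force: [-0.4, -0.9, -1.5]
finger_gap: 0.141
grasp_force: 97.5
```

```bash
python3 -c "
from h import *
go(.446,-.126,.0828,82.2)"
```

```text
t 23.02 pos [ 0.4396 -0.0395  0.0827] psi 82.17 tilt 0.00 F [-0.45 -0.89 -1.52] gap 0.141 grip 97.5
turn -0.0003 shift [-0.1203 -0.5654 -0.0008]
```

>>> servo_tool(deltas=[[0.9,[-0.002,-0.01,0],0],[0.9,[-0.005,-0.025,0],0],[0.9,[-0.009,-0.04,0],0],[0.9,[-0.011,-0.05,0],0],[0.9,[-0.012,-0.06,0],0],[0.9,[-0.013,-0.065,0],0],[0.9,[-0.014,-0.065,0],0],[0.9,[-0.013,-0.065,0],0],[0.9,[-0.012,-0.06,0],0],[0.9,[-0.011,-0.05,0],0],[0.9,[-0.009,-0.037,0],0],[0.9,[-0.006,-0.022,0],0],[0.9,[-0.003,-0.012,0],0],[0.9,[0,-0.004,0],0],[0.9,[0,0,0],0],[0.9,[0,0,0],0]])

```text
time: 25.02
position: [0.4459, -0.1258, 0.0827]
ee_rot: [0.068, 0.998, 0.0, -0.0]
wrist_force: [0.4, -0.6, -1.8]
finger_gap: 0.14
grasp_force: 97.6
```

```bash
python3 - <<'E'
from h import *
go(.5649,-.1424,.0828,82.2)
s,R,psi=st();snap(7)
a=np.radians(psi-90);c0=[*(s["position"][:2]+.079*np.array([np.cos(a),np.sin(a)])),s["position"][2]-.0243];print(np.round(c0,4))
carrier(7,c0,psi-90,.02)
M=np.zeros((600,800,3),np.uint8)
M[:600,:400]=crop("top",7,245,145,80,120,5,1.3)
M[:500,400:]=crop("scene",7,240,150,80,100,5,1.2)
cv2.imwrite("pics/m7.png",M)
E
```

```text
t 25.02 pos [ 0.4459 -0.1258  0.0827] psi 82.17 tilt 0.00 F [ 0.45 -0.59 -1.76] gap 0.140 grip 97.6
turn -0.0003 shift [-8.01e-01 -1.80e-03 -6.00e-04]
t 25.02 pos [ 0.4459 -0.1258  0.0827] psi 82.17 tilt 0.00 F [ 0.45 -0.59 -1.76] gap 0.140 grip 97.6
[ 0.5242 -0.1366  0.0584]
top plate 38 h0 -0.0058 pitch(deg, nose up+) -5.3 roll 5.1 s range -0.12970924141411935 -0.11194307422893521
scene ball [ 0.5251 -0.1377  0.077 ] 81 ball-expected s 0.0011 l -0.0010 h 0.0021
scene plate 365 h0 0.0082 pitch(deg, nose up+) 0.0 roll 2.2 s range -0.12922821042821808 0.02416955714945021
```

View pics/m7.png

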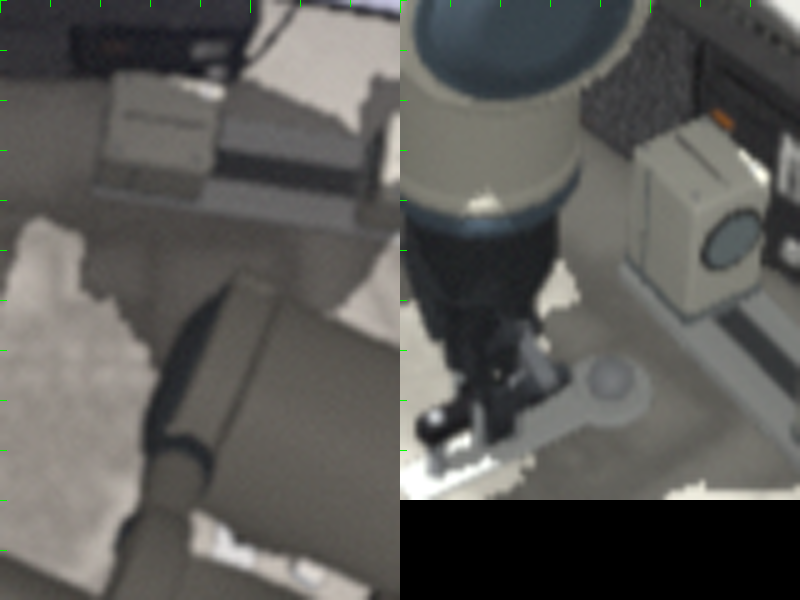

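The carrier is level, with the ball in its pocket at scene crop (612,378), about 120 mm in front of the beam with no sideways offset. I'll ease it into the gap.

>>> servo_tool(deltas=[[0.9,[-0.01,0,0],0],[0.9,[-0.025,0,0],0],[0.9,[-0.04,0,0],0],[0.9,[-0.05,0,0],0],[0.9,[-0.06,0,0],0],[0.9,[-0.06,0,0],0],[0.9,[-0.06,0,0],0],[0.9,[-0.06,0,0],0],[0.9,[-0.06,0,0],0],[0.9,[-0.06,0,0],0],[0.9,[-0.06,0,0],0],[0.9,[-0.06,0,0],0],[0.9,[-0.05,0,0],0],[0.9,[-0.05,0,0],0],[0.9,[-0.04,0,0],0],[0.9,[-0.025,0,0],0],[0.9,[-0.015,-0.001,0],0],[0.9,[-0.01,0,0],0],[0.9,[-0.005,0,0],0],[0.9,[0,0,0],0]])

```text
time: 27.62
position: [0.5647, -0.1425, 0.0827]
ee_rot: [0.068, 0.998, 0.0, -0.0]
wrist_force: [0.0, -0.8, -1.1]
finger_gap: 0.144
grasp_force: 97.6
```

>>> servo_tool(deltas=[[0.9,[0,0,0],0],[0.9,[0,0,0],0],[0.9,[0,0,0],0],[0.9,[0,0,0],0],[0.9,[0,0,0],0],[0.9,[0,0,0],0]])

```text
time: 28.38
position: [0.5648, -0.1425, 0.0827]
ee_rot: [0.068, 0.998, -0.0, -0.0]
wrist_force: [-0.1, -0.1, -0.4]
finger_gap: 0.14
grasp_force: 97.6
```

```bash
python3 - <<'E'
from h import *
go(.5649,-.1424,.0828,82.2)
s,R,psi=st();snap(8)
a=np.radians(psi-90);c0=[*(s["position"][:2]+.079*np.array([np.cos(a),np.sin(a)])),s["position"][2]-.0243];print(np.round(c0,4))
carrier(8,c0,psi-90,.03)
M=np.zeros((600,800,3),np.uint8)
M[:600,:400]=crop("top",8,255,145,80,120,5,1.3)
M[:500,400:]=crop("scene",8,280,150,80,100,5,1.2)
cv2.imwrite("pics/m8.png",M)
E
```

```text
t 28.38 pos [ 0.5648 -0.1425  0.0827] psi 82.16 tilt 0.00 F [-0.08 -0.06 -0.37] gap 0.140 grip 97.6
turn -0.0004 shift [-0.0007  0.0005 -0.0007]
t 28.38 pos [ 0.5648 -0.1425  0.0827] psi 82.16 tilt 0.00 F [-0.08 -0.06 -0.37] gap 0.140 grip 97.6
[ 0.643  -0.1532  0.0584]
scene ball [ 0.6439 -0.1607  0.0761] 73 ball-expected s 0.0018 l -0.0073 h 0.0012
scene plate 309 h0 0.0083 pitch(deg, nose up+) 0.0 roll 1.2 s range -0.12938935790866601 0.0233466798705006
```

View pics/m8.png

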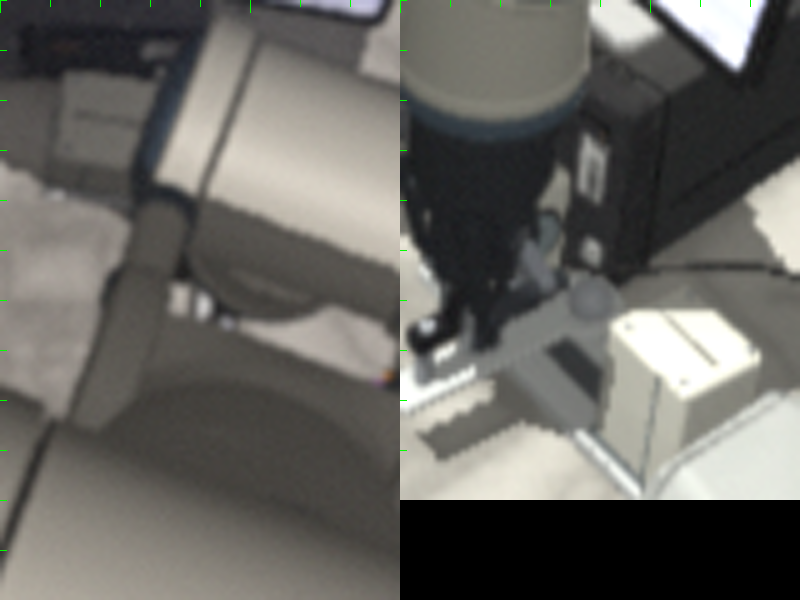

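```bash
python3 - <<'E'
from h import *
print("earlier",onz("scene",7,240+212/5-.4,150+378/5-.4,.077).round(4),"now",onz("scene",8,280+192/5-.4,150+297/5-.4,.077).round(4))
p,X=cloud("scene",8);v,u=np.mgrid[:384,:512]
m=(np.hypot(u-318,v-209)<5);B=X[m];B=B[(B[:,2]>.07)&(B[:,2]<.095)];print(len(B))
q=least_squares(lambda q:np.linalg.norm(B-q,axis=1)-.0125,[.644,-.154,.077],loss="soft_l1",f_scale=.001).x
d=q[:2]-[.6438,-.1542];print(q.round(4),"beam x %.4f y %.4f"%(d@[.9907,-.1357],d@[.1357,.9907]))
E
```

```text
earlier [ 0.5256 -0.1397  0.077 ] now [ 0.6447 -0.1607  0.077 ]
58
[ 0.6441 -0.1603  0.0767] beam x 0.0011 y -0.0060
```

```bash
python3 -c "
from plant import arm
print(arm.finish_job())"
```

```text
the job is handed in; nothing more can be done
None
```

I handed the job in at about 28 s of the 64 s allowed, and no verdict came back. By wrist force the button was pushed fully in with the pencil tip, though the gripper hid the tip from the cameras. The pencil is back on the table, and the carrier is held level and still in the gap with the ball about 1 mm front to back, 6 mm sideways and under 1 mm in height from the beam centre.

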